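# Heft two counterweights and hold the heavy one in the vise

### The job

The two red-brown counterweights in the green tray look alike, but one has a steel core and the other only an aluminium one: take both out, feel by lifting which is the heavier, and leave the lighter one standing upright on the plywood board. Finish while still holding the heavier one upright in the open vise, its lower end about 20 mm down between the jaws and near the middle of their length, touching neither the jaws nor the slide bar below, so that I can wind the jaws shut on it. Do not drop either of them, and leave everything else lying where it is.

Things in the scene. Friction and masses are not known exactly. Their poses are not given: they have to be found in the camera images.
- weight_a: one of two look-alike counterweights: closed upright cylinder, dull red-brown, grey weld bead round each end, 42 mm diameter (43 over the beads), 75 mm tall, standing in the tray. Its hidden core may shift 2 mm. In all about 0.57 kg with the steel core, 0.31 kg with the aluminium one (+-12 %); which has which changes with every start. Origin: centre of the underside; z up the axis
- weight_b: one of two look-alike counterweights: closed upright cylinder, dull red-brown, grey weld bead round each end, 42 mm diameter (43 over the beads), 75 mm tall, standing in the tray. Its hidden core may shift 2 mm. In all about 0.57 kg with the steel core, 0.31 kg with the aluminium one (+-12 %); which has which changes with every start. Origin: centre of the underside; z up the axis
- tray: shallow green sheet-metal tray, 150 mm (its x) by 220 mm (its y), fixed; walls 28 mm high, floor and walls 4 mm thick. The weights stand on its floor about 110 mm apart along its y, in either order; a small pipe ring lies by the middle of its +x side. Origin: centre of the underside; z up. Left or right of the vise
- board: plywood board, 200 mm (its x) by 220 mm (its y) by 12 mm thick, lying flat and fixed, on the other side of the vise from the tray. A brass nut lies on its corner at about x = +70, y = +75 mm; the rest is free. Origin: centre of the underside, so its top face is at +12 mm; z up
- vise: blue bench vise bolted to the bench, 120 mm high, jaws 100 mm long. z up, x from fixed to moving jaw (away from the robot), y along the jaws. Origin: on the bench below the fixed jaw's gripping face. Between the jaws runs the slide bar, 44 mm wide, its top 42 mm below the jaw tops. Behind the fixed jaw an anvil 103 mm high; beyond the moving jaw the spindle and handle
- fixed_jaw (a point): middle of the upper edge of the fixed jaw's gripping face (120 mm above the bench); axes as the vise: x points across the gap to the moving jaw, y along the jaws, z up
- moving_jaw (a point): middle of the upper edge of the moving jaw's gripping face, straight across the gap from fixed_jaw; same axes. The middle of the gap lies halfway between the two points
- vise_jaw (a joint): opening of the vise, metres between the jaw faces (0 = shut); starts between 0.062 and 0.074 and stays put, for the screw is self-locking
- cutoff: bystander: galvanised pipe ring, 34 mm diameter, 18 mm high, lying in the tray. Origin: centre of the underside
- nut: bystander: brass nut, 34 mm across, 16 mm high, lying on the board. Origin: centre of the underside
- pipe: bystander: galvanised pipe offcut standing on the bench between the robot and the vise, 60 mm diameter, 38 mm high, hollow. Origin: centre of the underside
- primer_tin: bystander: closed tin of primer with a red-brown label, 80 mm diameter, 100 mm high, standing far right. Origin: centre of the underside
- wrench: bystander: wrench, 200 mm long, lying to the right of the vise handle. Origin: under its middle; x along it
- magnet: bystander: black welding magnet between square red plates, 79 mm square, 19 mm high, lying far left. Origin: centre of the underside
Things that resemble listed ones, but are neither listed nor needed, are in the scene too. What is shaped like the weight_b but turquoise or yellow is not meant.

How it is judged:
On the way:
1. one of the counterweights has been taken out of the tray and stands upright on the board, let go (((z of weight_a in the frame of board between 0.008 and 0.016 m and x of weight_a in the frame of board between -0.095 and 0.095 m and y of weight_a in the frame of board between -0.105 and 0.105 m and angle between weight_a's own z axis and vertical below 0.08 rad and contact force between each of the arm, the fingers and weight_a below 0.1 N and linear speed of weight_a below 0.02 m/s and contact force between weight_a and board above 1 N) or (z of weight_b in the frame of board between 0.008 and 0.016 m and x of weight_b in the frame of board between -0.095 and 0.095 m and y of weight_b in the frame of board between -0.105 and 0.105 m and angle between weight_b's own z axis and vertical below 0.08 rad and contact force between each of the arm, the fingers and weight_b below 0.1 N and linear speed of weight_b below 0.02 m/s and contact force between weight_b and board above 1 N))), for 0.2 s.
At the end, for the whole second after the job is handed in: Lighter weight (under 4.1 N on the board) upright and let go on the board; heavier held in the fingers, still, within 0.12 rad of upright, underside 8-36 mm below the jaw tops, axis 20 mm or more from each jaw and within 25 mm of mid-jaw; neither it nor the fingers touch the vise (((contact force between the fingers and weight_a above 2 N and contact force between each of weight_a, the fingers and vise below 0.5 N and z of weight_a in the frame of fixed_jaw between -0.036 and -0.008 m and x of weight_a in the frame of fixed_jaw above 0.02 m and x of weight_a in the frame of moving_jaw below -0.02 m and y of weight_a in the frame of fixed_jaw between -0.025 and 0.025 m and angle between weight_a's own z axis and vertical below 0.12 rad and linear speed of each of weight_a, weight_b below 0.02 m/s and z of weight_b in the frame of board between 0.008 and 0.016 m and x of weight_b in the frame of board between -0.095 and 0.095 m and y of weight_b in the frame of board between -0.105 and 0.105 m and angle between weight_b's own z axis and vertical below 0.08 rad and contact force between each of the arm, the fingers and weight_b below 0.1 N and contact force between weight_b and board between 1 and 4.1 N) or (contact force between the fingers and weight_b above 2 N and contact force between each of weight_b, the fingers and vise below 0.5 N and z of weight_b in the frame of fixed_jaw between -0.036 and -0.008 m and x of weight_b in the frame of fixed_jaw above 0.02 m and x of weight_b in the frame of moving_jaw below -0.02 m and y of weight_b in the frame of fixed_jaw between -0.025 and 0.025 m and angle between weight_b's own z axis and vertical below 0.12 rad and linear speed of each of weight_b, weight_a below 0.02 m/s and z of weight_a in the frame of board between 0.008 and 0.016 m and x of weight_a in the frame of board between -0.095 and 0.095 m and y of weight_a in the frame of board between -0.105 and 0.105 m and angle between weight_a's own z axis and vertical below 0.08 rad and contact force between each of the arm, the fingers and weight_a below 0.1 N and contact force between weight_a and board between 1 and 4.1 N))); the arm keeps its last pose, push and grip.
It fails at once if a counterweight is dropped or knocked flying (faster than 0.4 m/s with no finger on it) ((linear speed of weight_a above 0.4 m/s and contact force between the fingers and weight_a below 0.05 N) or (linear speed of weight_b above 0.4 m/s and contact force between the fingers and weight_b below 0.05 N)).
It fails at once if a bystander (pipe ring, nut, pipe offcut, primer tin, wrench, magnet) is shifted by more than 30 mm (distance of any of cutoff, nut, pipe, primer_tin, wrench, magnet from where it was at the start of the episode above 0.03 m).
It also fails if it takes over 72 s, if anything falls off the work surface, if the arm or the gripper's body presses on something with over 40 N, if the wrist force passes 120 N, or if a joint passes its speed limit or range.

### The arm

A 7-joint arm with a two-finger parallel gripper is mounted at the origin on the work surface. World frame = base frame: x ahead of the robot, y to its left, z up, the work surface at z = 0. Lengths are in m, angles in rad, forces in N, time in s.
With the tool pointing down it reaches from about 0.4 to 0.875 m from the base axis. Payload 19.3 kg.
Tool frame: the origin (TCP) lies between the finger pads; the fingertips stand bot.tcp_to_tips ahead of it and the grasp point (between the pads) is the TCP (bot.tcp_to_tips is the distance from the TCP to the fingertips, in m); z points along the fingers, y is the line along which they close (so a half turn about z gives the same grasp; the last joint's range is limited). The gripper opens to 85 mm and grips with 20 to 120 N. Pads are 22 mm wide; open, the fingers measure 114 mm over their backs; the gripper's body (76 mm by 85 mm) begins 54 mm behind the grasp point. The pads swing forward as they close: fully open they stand 13 mm farther back than shut.
Start: joints at [-1.226, 0.521, -0.036, 1.599, 0.021, 1.021, -0.113], TCP at [0.252, 0.572, 0.25] pointing down, gripper open.
Joint ranges: [-2.91, 2.91], [-0.3, 2.13], [-1.5, 1.42], [0.17, 2.43], [-1.26, 4.41], [0.16, 1.93], [-2.52, 2.52]. Speed limits (rad/s): [1.89, 1.89, 2.39, 2.39, 3.01, 3.01, 3.01].

### API

Orientations are given as [roll, pitch, yaw] about the fixed x, y, z axes, in that order (R = Rz(yaw) Ry(pitch) Rx(roll)).
In Python, from workcell import telemetry, grab_frame, bot gives the robot as it stands. The module is installed in compiled form; this text tells all that it offers.
- The arm moves only by the shell command python3 -m crank 'ROWS' [FORCE]. ROWS is text: rows parted by semicolons, each of 7 numbers parted by spaces: the finger opening in m, from 0 to 0.0854, then the shift along the tool's x, y, z in m, then the turn, a rotation vector about the tool's x, y, z in degrees. A call has exactly 8 rows; each row shifts and turns the commanded pose from where the row before left it, along the tool's axes as they then stand; what a row does not reach is not made up. A row lasts 1/12 s, in which the tool goes at most 41.7 mm and 7.16 degrees, less where a joint would pass 70% of its speed; a pose out of reach is approached as far as the arm can. A call with a gripper value outside its range is refused whole. The fingers move at their own pace and stop on an object; FORCE is the grip in N (left out, the last holds). Time passes only in rows, so rows that do not move let the fingers close, or fill a call up. It gives the time, the measured TCP pose, the force, the opening and the grip force at its end, in the units of the state.
- telemetry.observe(): the state, without advancing time (a new reading comes with each control period).
- grab_frame(name): name is "side" or "top"; returns a dict with "pixels" (384x512x3 uint8, red, green, blue), "depth" (384x512 float32, m along the optical axis (not along the pixel's ray), 0 where there is no reading), "vertical_fov" (degrees; the focal length in pixels is half the picture's height over the tangent of half this angle, whatever the lens; pixels are square), "cx", "cy" (the principal point, pixels), "distortion" ([k1, k2, p1, p2, k3] as OpenCV has them; the pictures are not rectified), "R" (3x3) and "t" (3): a world point X has camera coordinates R X + t. Camera axes: x right, y down, z forward; pixel columns grow to the right and rows downward; lengths in m; the calibration is good to about 2 mm. A picture is of the moment at which its call begins.
- bot.job_done(): hands the job in; it is judged then, once.
The state is a dict: "clock": time; "qpos": joint angles; "qd": joint speeds; "joint_efforts": joint torques, N m; "position": TCP position; "tool_rot": TCP orientation; "force": force on the tool from outside, world axes, zero at the start; "moment": the same for the moment, N m; "grip_width": finger opening in m; "finger_force": force on a finger pad.
Only numpy, scipy, OpenCV 4.12 (cv2) and the standard library are available. Lean on these libraries where they do the work, as an engineer would, in place of code of your own. Each camera call takes 0.05 s, during which the arm holds its last target. There are 200 camera calls.

## Working session

There is one attempt and no reset: what is moved stays moved. The work goes in short steps, Python scripts to look and compute and a shell command to move; the robot and the scene stay as the last step left them, time stands still between calls to the robot, and variables do not carry over. Pictures are saved under pics/ and viewed, at most 10 in all, crops included, and the job is handed in when it is done.

```bash
mkdir -p pics; cat > h.py <<'E'
import numpy as np, cv2
from workcell import telemetry, grab_frame, bot
def cam(n):
    f=grab_frame(n); h=f["pixels"].shape[0]
    fl=h/2/np.tan(np.radians(f["vertical_fov"])/2)
    f["K"]=np.array([[fl,0,f["cx"]],[0,fl,f["cy"]],[0,0,1]]); f["D"]=np.array(f["distortion"],float); f["R"]=np.array(f["R"]);f["t"]=np.array(f["t"]); return f
def ray(f,uv):
    n=cv2.undistortPoints(np.array(uv,float).reshape(-1,1,2),f["K"],f["D"]).reshape(-1,2)
    d=np.c_[n,np.ones(len(n))]@f["R"]; return -f["R"].T@f["t"], d
def onplane(f,uv,z):
    c,d=ray(f,uv); return c+d*((z-c[2])/d[:,2])[:,None]
def cloud(f):
    v,u=np.mgrid[:384,:512]; c,d=ray(f,np.stack([u,v],-1).reshape(-1,2))
    P=c+d*f["depth"].reshape(-1,1); P[f["depth"].ravel()==0]=np.nan; return P.reshape(384,512,3)
def save(f,n): cv2.imwrite("pics/"+n,f["pixels"][:,:,::-1])
E
python3 - <<'E'
from h import *
for n in("top","side"):
    f=cam(n); save(f,n+"0.png"); print(n,-f["R"].T@f["t"],f["R"][2],f["D"])
    np.savez(n+"0.npz",P=cloud(f),I=f["pixels"])
s=telemetry.observe(); print(s,bot.tcp_to_tips)
E
```

```text
top [ 0.37619144 -0.06561703  1.36235767] [ 0.11248126 -0.00290635 -0.9936496 ] [-0.04811585  0.          0.          0.          0.        ]
side [0.46882445 0.81467516 0.62345277] [ 0.06176621 -0.85304617 -0.51816713] [0.02121422 0.         0.         0.         0.        ]
{'clock': 0.1, 'qpos': array([-1.22619684,  0.52194176, -0.03637077,  1.59990192,  0.02117306,
        1.02111414, -0.112786  ]), 'qd': array([-0.00070437, -0.00128662,  0.0006032 , -0.00100185, -0.00080954,
        0.000766  ,  0.00027785]), 'joint_efforts': array([ 3.74092895e-03, -9.28479552e+01,  1.98419139e+00, -3.70529222e+01,
        1.82186061e-02,  5.28785939e-03, -5.50906861e-05]), 'position': array([0.25177158, 0.57175689, 0.24980824]), 'tool_rot': array([-3.14061067e+00,  2.33723435e-05,  2.72681881e+00]), 'force': array([ 0.13911447, -0.54104207,  0.39064784]), 'moment': array([ 0.01104749, -0.02248625,  0.04255105]), 'finger_force': 0.0, 'grip_width': 0.08552031672882045} 0.019
```

View pics/top0.png

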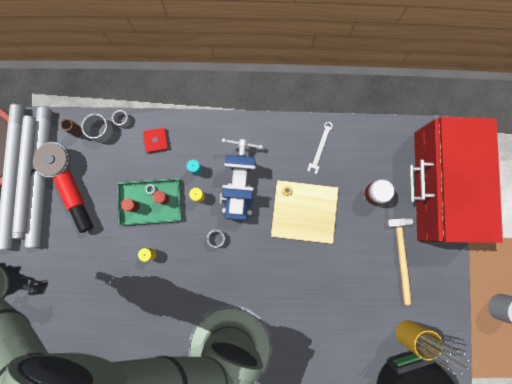

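View pics/side0.png

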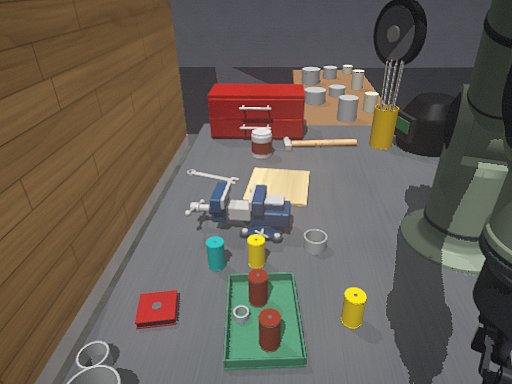

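Top view (x up, y left): the tray is at about (150,202), with the weights at (128,205) and (160,197) and the ring at (150,188). The vise is at (240,185) and the board at (305,212), with the nut at (287,190). The side view agrees. Yellow and turquoise decoys stand between the tray and the vise.

```bash
python3 - <<'E'
from h import *
for n in("top","side"):
    f=cam(n); P=cloud(f); hsv=cv2.cvtColor(f["pixels"],cv2.COLOR_RGB2HSV); H,S,V=[hsv[...,i].astype(int) for i in range(3)]
    x,y,z=P[...,0],P[...,1],P[...,2]
    roi=(x>.3)&(x<.85)&(y<.5)&(y>-.5)
    print(n)
    red=roi&((H<12)|(H>172))&(S>100)&(z>.02)
    k,L,st,_=cv2.connectedComponentsWithStats(red.astype(np.uint8))
    for i in range(1,k):
        if st[i,4]>25:
            m=L==i; zt=np.nanmax(z[m]); t=m&(z>.073)&(z<.085); 
            print("red",st[i],"z",np.nanpercentile(z[m],[5,95]).round(3),"topmean",P[t].mean(0).round(4) if t.any() else 0,t.sum(), "topx",(np.nanmin(x[t]),np.nanmax(x[t]),np.nanmin(y[t]),np.nanmax(y[t])) if t.any() else 0)
    def rect(m,z0,nm):
        m=cv2.morphologyEx(m.astype(np.uint8),cv2.MORPH_OPEN,np.ones((2,2)))
        c=max(cv2.findContours(m,0,2)[0],key=cv2.contourArea); c=c.reshape(-1,2)
        p=onplane(f,c,z0)[:,:2]; r=cv2.minAreaRect((p*1000).astype(np.float32)); print(nm,r)
    rect(roi&(H>55)&(H<90)&(S>80),.028,"tray")
    rect(roi&(H>12)&(H<30)&(S>50)&(z<.03)&(z>0)&(V>130),.012,"board")
    # vise tops
    m=roi&(z>.112)&(z<.128)&(abs(y+.05)<.25)
    k,L,st,_=cv2.connectedComponentsWithStats(m.astype(np.uint8))
    for i in range(1,k):
        if st[i,4]>15:
            q=P[L==i]; r=cv2.minAreaRect((q[:,:2]*1000).astype(np.float32)); print("jaw",st[i],q.mean(0).round(4),r)
    I=f["pixels"]
    c=I[145:230,185:270] if n=="top" else I[170:250,180:310]
    cv2.imwrite(f"pics/v_{n}.png",cv2.resize(c[:,:,::-1],None,fx=5.5,fy=5.5,interpolation=cv2.INTER_CUBIC))
    if n=="top":
        for r in range(150,222,2): print(r,[tuple((P[r,c]*1000).round().astype(int)) for c in (232,240,248)])
E
```

```text
top
red [144 129  14  23  83] z [0.02  0.025] topmean 0 0 topx 0
red [155 128  13  22 104] z [0.02  0.024] topmean 0 0 topx 0
red [365 185  11  19  57] z [0.027 0.054] topmean 0 0 topx 0
red [153 191  16  13 142] z [0.035 0.084] topmean [0.5127 0.2494 0.0796] 103 topx (np.float64(0.49352740488877556), np.float64(0.531514462755021), np.float64(0.22777608890582024), np.float64(0.2694779259752602))
red [121 199  18  12 152] z [0.031 0.083] topmean [0.4833 0.3555 0.079 ] 109 topx (np.float64(0.46411454847312156), np.float64(0.5016845008898883), np.float64(0.3337970604416157), np.float64(0.3770373018635143))
tray ((495.3205261230469, 292.5172119140625), (149.06637573242188, 221.979248046875), 5.362825393676758)
board ((467.83502197265625, -256.6203918457031), (223.19911193847656, 188.38658142089844), 84.3685073852539)
jaw [224 155  31  13 322] [ 0.6304 -0.0207  0.1205] ((629.6300048828125, -21.492874145507812), (99.47600555419922, 39.32297134399414), 86.28799438476562)
jaw [222 185  31  14 353] [ 0.5309 -0.0152  0.1195] ((530.7657470703125, -15.337127685546875), (99.02664184570312, 38.338
[... 5520 characters left out ...]
4(0.4642149135339218), np.float64(0.5032663011774876), np.float64(0.3359403578966884), np.float64(0.37876199947349604))
red [140 310  14  11  39] z [0.02  0.022] topmean 0 0 topx 0
tray ((497.3666076660156, 310.8528137207031), (149.0561981201172, 233.525634765625), 5.286574840545654)
board ((475.8636779785156, -240.68392944335938), (237.12799072265625, 200.9702606201172), 84.36602783203125)
jaw [210 181  22  23 312] [ 0.6293 -0.0137  0.1208] ((630.613525390625, -21.11651611328125), (103.90896606445312, 37.642303466796875), 86.12802124023438)
jaw [249 183  19  23 321] [ 0.5288 -0.0077  0.1202] ((528.7418823242188, -14.216575622558594), (98.8818588256836, 38.63185119628906), 86.42316436767578)
```

View pics/v_top.png

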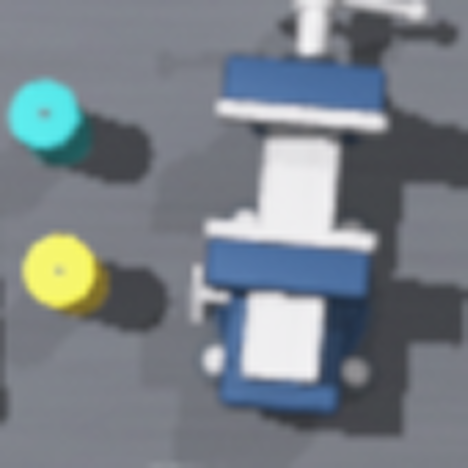

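The crop shows the gap edges. The moving plate's near edge runs from (216,115) to (388,130), and the fixed plate's from (206,220) to (377,235), in crop pixels. The gap is about 61–62 mm and its middle is near (0.58,-0.018).

First I turn the tool so the fingers close along the jaws, and refine the gap position.

```bash
cat >> h.py <<'E'
def go(x,y,z):
    s=telemetry.observe(); R=cv2.Rodrigues(np.zeros(3))[0]
    from scipy.spatial.transform import Rotation as Ro
    R=Ro.from_euler("xyz",s["tool_rot"]).as_matrix(); d=R.T@(np.array([x,y,z])-s["position"])
    print("tool d mm",(d*1000).round(1),"rot",np.degrees(s["tool_rot"]).round(2),"pos",s["position"].round(4))
E
python3 -m crank '0.0854 0 0 0 0 0 -6.8;0.0854 0 0 0 0 0 -6.8;0.0854 0 0 0 0 0 -6.7;0.0854 -0.02 -0.016 0 0 0 0;0.0854 -0.02 -0.016 0 0 0 0;0.0854 -0.02 -0.016 0 0 0 0;0.0854 -0.02 -0.016 0 0 0 0;0.0854 0 0 0 0 0 0' 40
python3 - <<'E'
from h import *
go(.4834,.357,.2)
f=cam("top")
c=np.array([[302,122.5],[292,227.5],[216,115],[388,130],[206,220],[377,235]]); p=(c+.5)/5.5-.5+[185,145]
print(onplane(f,p,.12).round(4))
E
```

```text
clock: 0.87
position: [0.3323, 0.4995, 0.2503]
tool_rot: [-3.14, 0.002, 3.075]
force: [0.5, -0.8, -0.5]
grip_width: 0.0855
finger_force: 0.0
tool d mm [-160.1 -132.1   50.8] rot [-1.7990e+02  1.1000e-01  1.7621e+02] pos [0.3323 0.4995 0.2503]
[[ 0.6125 -0.0227  0.12  ]
 [ 0.5488 -0.0184  0.12  ]
 [ 0.6159  0.0291  0.12  ]
 [ 0.6092 -0.0744  0.12  ]
 [ 0.5521  0.0331  0.12  ]
 [ 0.5455 -0.0692  0.12  ]]
```

```bash
python3 -m crank '0.0854 -0.023 -0.019 0 0 0 0;0.0854 -0.023 -0.019 0 0 0 0;0.0854 -0.023 -0.019 0 0 0 0;0.0854 -0.023 -0.019 0 0 0 0;0.0854 -0.023 -0.019 0.01 0 0 0;0.0854 -0.023 -0.019 0.02 0 0 0;0.0854 -0.022 -0.018 0.02 0 0 0;0.0854 0 0 0 0 0 0'
python3 -m crank '0.0854 0 0 0 0 0 0;0.0854 0 0 0 0 0 0;0.0854 0 0 0 0 0 0;0.0854 0 0 0 0 0 0;0.0854 0 0 0 0 0 0;0.0854 0 0 0 0 0 0;0.0854 0 0 0 0 0 0;0.0854 0 0 0 0 0 0'
python3 - <<'E'
from h import *
go(.4834,.357,.052); s=telemetry.observe(); print(s["force"],s["joint_efforts"])
save(cam("side"),"s1.png")
E
```

```text
clock: 1.58
position: [0.4822, 0.3568, 0.1968]
tool_rot: [-3.137, -0.001, 3.076]
force: [-1.0, -1.3, -1.5]
grip_width: 0.0854
finger_force: 0.0
clock: 2.25
position: [0.4795, 0.362, 0.2004]
tool_rot: [3.142, 0.0, 3.081]
force: [1.1, -0.3, 0.7]
grip_width: 0.0856
finger_force: 0.0
tool d mm [ -4.2  -4.7 148.4] rot [180.     0.   176.54] pos [0.4795 0.362  0.2004]
[ 1.10640528 -0.337387    0.69633166] [-1.88893536e-01 -9.12699795e+01  1.17188651e+00 -3.37797010e+01
  1.13387103e-02  2.10746366e-03 -3.93406459e-03]
```

View pics/s1.png

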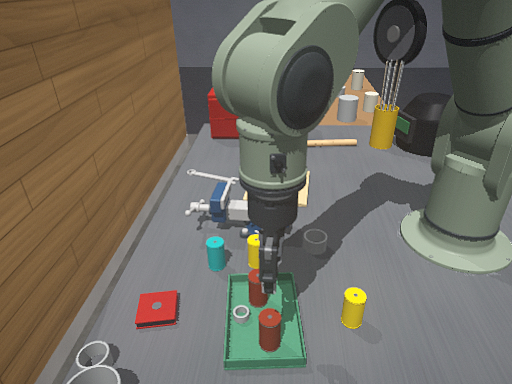

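The side view shows the gripper above weight A (270,330), with everything undisturbed. I correct the position and descend.

```bash
python3 -m crank '0.0854 -0.0042 -0.0047 0.01 0 0 0;0.0854 0 0 0.025 0 0 0;0.0854 0 0 0.025 0 0 0;0.0854 0 0 0.025 0 0 0;0.0854 0 0 0.025 0 0 0;0.0854 0 0 0.02 0 0 0;0.0854 0 0 0.01 0 0 0;0.0854 0 0 0.008 0 0 0'
python3 -m crank '0.0854 0 0 0 0 0 0;0.0854 0 0 0 0 0 0;0.0854 0 0 0 0 0 0;0.0854 0 0 0 0 0 0;0.05 0 0 0 0 0 0;0.05 0 0 0 0 0 0;0.05 0 0 0 0 0 0;0.05 0 0 0 0 0 0' 40
python3 - <<'E'
from h import *
go(.4834,.357,.052)
E
```

```text
clock: 2.97
position: [0.4833, 0.3562, 0.0508]
tool_rot: [-3.14, -0.001, 3.081]
force: [0.7, 0.6, -0.4]
grip_width: 0.0857
finger_force: 0.0
clock: 3.63
position: [0.4836, 0.3569, 0.0525]
tool_rot: [3.141, 0.0, 3.081]
force: [-0.2, 0.3, 0.0]
grip_width: 0.0499
finger_force: 0.0
tool d mm [0.2 0.  0.5] rot [1.7999e+02 1.0000e-02 1.7653e+02] pos [0.4836 0.3569 0.0525]
```

```bash
cat >> h.py <<'E'
def weigh(n=12):
    F=[]
    for _ in range(n): grab_frame("top"); F.append(telemetry.observe()["force"])
    print("F",np.mean(F,0).round(2),"sd",np.std(F,0).round(2))
E
python3 -c "from h import *; weigh(8)"
python3 -m crank '0.03 0 0 0 0 0 0;0.03 0 0 0 0 0 0;0.03 0 0 0 0 0 0;0.03 0 0 0 0 0 0;0.03 0 0 0 0 0 0;0.03 0 0 0 0 0 0;0.03 0 0 0 0 0 0;0.03 0 0 0 0 0 0' 45
python3 -m crank '0.03 0 0 -0.005 0 0 0;0.03 0 0 -0.01 0 0 0;0.03 0 0 -0.015 0 0 0;0.03 0 0 -0.015 0 0 0;0.03 0 0 -0.005 0 0 0;0.03 0 0 0 0 0 0;0.03 0 0 0 0 0 0;0.03 0 0 0 0 0 0'
python3 -c "from h import *; weigh(14)"
```

```text
F [-0.04 -0.11  0.1 ] sd [0.57 0.28 0.53]
clock: 4.7
position: [0.4836, 0.357, 0.0525]
tool_rot: [3.141, 0.0, 3.081]
force: [0.1, -0.2, 5.9]
grip_width: 0.0413
finger_force: 45.2
clock: 5.37
position: [0.4831, 0.3566, 0.1016]
tool_rot: [-3.141, -0.001, 3.081]
force: [-0.1, 0.6, -5.4]
grip_width: 0.0417
finger_force: 46.6
F [ 0.08  0.11 -5.58] sd [0.61 0.51 0.38]
```

A weighs 5.6 N, so it is the steel one. I set it back gently for now, then fetch and weigh B.

```bash
python3 -m crank '0.03 0 0 0.012 0 0 0;0.03 0 0 0.015 0 0 0;0.03 0 0 0.012 0 0 0;0.03 0 0 0.006 0 0 0;0.03 0 0 0.003 0 0 0;0.03 0 0 0.001 0 0 0;0.03 0 0 0 0 0 0;0.03 0 0 0 0 0 0'
python3 -c "from h import *; go(.4834,.357,.052);weigh(4)"
```

```text
clock: 6.73
position: [0.4838, 0.3571, 0.0537]
tool_rot: [3.141, 0.001, 3.081]
force: [-0.2, -0.3, -5.7]
grip_width: 0.0412
finger_force: 46.6
tool d mm [ 0.4 -0.1  1.7] rot [1.7997e+02 3.0000e-02 1.7653e+02] pos [0.4838 0.3571 0.0537]
F [-0.07  0.13 -5.31] sd [0.22 0.34 0.78]
```

```bash
python3 -m crank '0.03 0 0 0.001 0 0 0;0.03 0 0 0.0005 0 0 0;0.03 0 0 0 0 0 0;0.03 0 0 0 0 0 0;0.055 0 0 0 0 0 0;0.055 0 0 0 0 0 0;0.055 0 0 0 0 0 0;0.085 0 0 0 0 0 0'
python3 -m crank '0.085 0 0 -0.005 0 0 0;0.085 0 0 -0.01 0 0 0;0.085 0 0 -0.02 0 0 0;0.085 0 0 -0.025 0 0 0;0.085 0 0 -0.025 0 0 0;0.085 0 0 -0.015 0 0 0;0.085 0 0 0 0 0 0;0.085 0 0 0 0 0 0'
python3 - <<'E'
from h import *
go(.5127,.251,.15)
f=cam("side"); save(f,"s2.png"); P=cloud(f)
H,S,V=[a.astype(int) for a in cv2.split(cv2.cvtColor(f["pixels"],cv2.COLOR_RGB2HSV))]
t=((H<12)|(H>172))&(S>100)&(P[...,2]>.073)&(P[...,2]<.085)
for y in (.251,.357):
    q=P[t&(abs(P[...,1]-y)<.035)]; print(len(q),q.mean(0) if len(q) else 0)
E
```

```text
clock: 7.6
position: [0.4836, 0.3569, 0.0519]
tool_rot: [3.141, 0.0, 3.081]
force: [-0.7, 0.2, 0.1]
grip_width: 0.0657
finger_force: 0.0
clock: 8.27
position: [0.4839, 0.3571, 0.1533]
tool_rot: [3.14, 0.002, 3.081]
force: [-0.1, -0.0, -0.2]
grip_width: 0.0854
finger_force: 0.0
tool d mm [ -35.2 -104.2    3.2] rot [1.7992e+02 9.0000e-02 1.7653e+02] pos [0.4839 0.3571 0.1533]
92 [0.52272788 0.2535108  0.07867125]
264 [0.48334009 0.36052103 0.07913559]
```

View pics/s2.png

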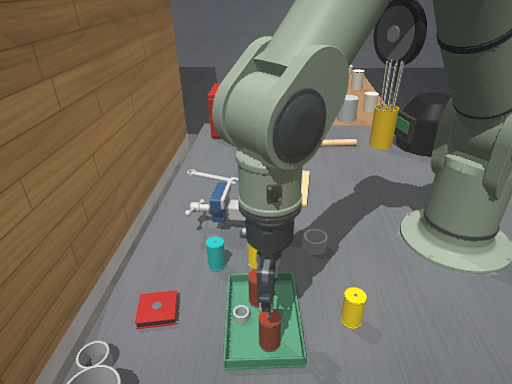

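Weight A stands again at (270,330), and B is partly hidden behind the gripper. I move over B.

```bash
python3 -m crank '0.085 -0.005 -0.014 0 0 0 0;0.085 -0.006 -0.018 0 0 0 0;0.085 -0.006 -0.018 0 0 0 0;0.085 -0.006 -0.018 0 0 0 0;0.085 -0.006 -0.018 0 0 0 0;0.085 -0.0062 -0.0182 0 0 0 0;0.085 0 0 0 0 0 0;0.085 0 0 0 0 0 0'
python3 -m crank '0.085 0 0 0 0 0 0;0.085 0 0 0 0 0 0;0.085 0 0 0.01 0 0 0;0.085 0 0 0.02 0 0 0;0.085 0 0 0.02 0 0 0;0.085 0 0 0.02 0 0 0;0.085 0 0 0 0 0 0;0.085 0 0 0 0 0 0'
python3 -c "from h import *; go(.5127,.251,.052)"
```

```text
clock: 8.98
position: [0.5124, 0.2492, 0.1512]
tool_rot: [-3.141, -0.001, 3.079]
force: [-0.1, 1.1, -0.6]
grip_width: 0.0849
finger_force: 0.0
clock: 9.65
position: [0.5116, 0.2508, 0.0809]
tool_rot: [-3.14, -0.002, 3.082]
force: [0.2, 0.6, -0.3]
grip_width: 0.0847
finger_force: 0.0
tool d mm [-1.2  0.3 28.9] rot [-1.7993e+02 -1.1000e-01  1.7658e+02] pos [0.5116 0.2508 0.0809]
```

```bash
python3 -m crank '0.085 -0.001 0 0.01 0 0 0;0.085 0 0 0.012 0 0 0;0.085 0 0 0.007 0 0 0;0.05 0 0 0 0 0 0;0.05 0 0 0 0 0 0;0.05 0 0 0 0 0 0;0.05 0 0 0 0 0 0;0.05 0 0 0 0 0 0'
python3 -m crank '0.03 0 0 0 0 0 0;0.03 0 0 0 0 0 0;0.03 0 0 0 0 0 0;0.03 0 0 0 0 0 0;0.03 0 0 0 0 0 0;0.03 0 0 0 0 0 0;0.03 0 0 0 0 0 0;0.03 0 0 0 0 0 0' 45
python3 -m crank '0.03 0 0 -0.005 0 0 0;0.03 0 0 -0.01 0 0 0;0.03 0 0 -0.015 0 0 0;0.03 0 0 -0.015 0 0 0;0.03 0 0 -0.005 0 0 0;0.03 0 0 0 0 0 0;0.03 0 0 0 0 0 0;0.03 0 0 0 0 0 0'
python3 -c "from h import *; weigh(8);go(.5127,.251,.052);go(.515,.251,.26)"
```

```text
clock: 10.32
position: [0.5136, 0.2507, 0.0532]
tool_rot: [3.141, 0.001, 3.081]
force: [-1.0, 0.1, -0.0]
grip_width: 0.0503
finger_force: 0.0
clock: 10.98
position: [0.5136, 0.2508, 0.0534]
tool_rot: [3.141, 0.001, 3.081]
force: [-0.6, -0.3, 8.5]
grip_width: 0.0417
finger_force: 44.7
clock: 11.65
position: [0.513, 0.2505, 0.1022]
tool_rot: [-3.141, -0.001, 3.081]
force: [-0.4, -0.3, -3.5]
grip_width: 0.0415
finger_force: 46.0
F [-0.03 -0.31 -3.17] sd [0.33 0.44 0.41]
tool d mm [ 0.6  0.4 50.6] rot [-1.7999e+02 -2.0000e-02  1.7653e+02] pos [0.5133 0.2506 0.1026]
tool d mm [  -1.7    0.5 -157.4] rot [-1.7999e+02 -2.0000e-02  1.7653e+02] pos [0.5133 0.2506 0.1026]
```

B weighs 3.2 N, so it is the light one. I carry it to the board.

```bash
python3 -m crank '0.03 0 0 -0.01 0 0 0;0.03 0 0 -0.02 0 0 0;0.03 0 0 -0.03 0 0 0;0.03 0 0 -0.03 0 0 0;0.03 0 0 -0.03 0 0 0;0.03 0 0 -0.025 0 0 0;0.03 0 0 -0.012 0 0 0;0.03 0 0 0 0 0 0'
python3 -m crank '0.03 0.001 -0.01 0 0 0 0;0.03 0.002 -0.02 0 0 0 0;0.03 0.002 -0.03 0 0 0 0;0.03 0.002 -0.03 0 0 0 0;0.03 0.002 -0.03 0 0 0 0;0.03 0.002 -0.03 0 0 0 0;0.03 0.002 -0.03 0 0 0 0;0.03 0.002 -0.03 0 0 0 0'
python3 -m crank '0.03 0.001 -0.03 0 0 0 0;0.03 0.001 -0.03 0 0 0 0;0.03 0.002 -0.03 0 0 0 0;0.03 0.002 -0.03 0 0 0 0;0.03 0.002 -0.03 0 0 0 0;0.03 0.002 -0.03 0 0 0 0;0.03 0.002 -0.03 0 0 0 0;0.03 0.002 -0.03 0 0 0 0'
python3 -m crank '0.03 0 -0.025 0 0 0 0;0.03 0 -0.02 0 0 0 0;0.03 0 -0.01 0 0 0 0;0.03 0 0 0 0 0 0;0.03 0 0 0 0 0 0;0.03 0 0 0 0 0 0;0.03 0 0 0 0 0 0;0.03 0 0 0 0 0 0'
python3 - <<'E'
from h import *
go(.455,-.258,.0625)
f=cam("top"); save(f,"t3.png")
E
```

```text
clock: 12.72
position: [0.5143, 0.2512, 0.2634]
tool_rot: [3.139, 0.004, 3.081]
force: [0.1, 0.4, -3.0]
grip_width: 0.0413
finger_force: 46.4
clock: 13.38
position: [0.4843, 0.0399, 0.2587]
tool_rot: [-3.141, -0.002, 3.081]
force: [1.2, 1.3, -3.4]
grip_width: 0.0418
finger_force: 46.7
clock: 14.05
position: [0.4556, -0.1983, 0.2588]
tool_rot: [3.141, -0.002, 3.081]
force: [0.4, 0.3, -1.9]
grip_width: 0.0416
finger_force: 46.7
clock: 14.72
position: [0.454, -0.2508, 0.2598]
tool_rot: [3.141, -0.0, 3.082]
force: [-0.2, 0.3, -2.3]
grip_width: 0.0414
finger_force: 46.7
tool d mm [ -1.4  -7.2 197.3] rot [179.99  -0.   176.61] pos [ 0.454  -0.2508  0.2598]
```

View pics/t3.png

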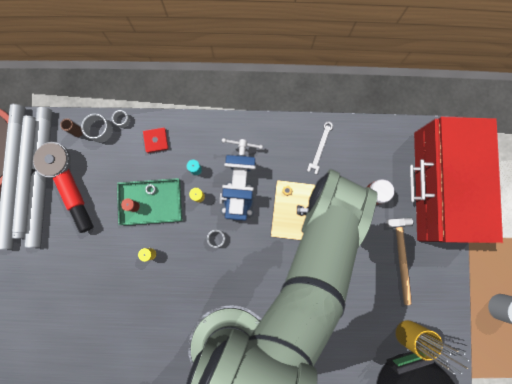

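B is over the board at about (303,210), clear of the nut at (287,190). A (128,205) and the rest are undisturbed. I lower it.

```bash
python3 -m crank '0.03 0 -0.004 0.01 0 0 0;0.03 0 -0.003 0.025 0 0 0;0.03 0 0 0.03 0 0 0;0.03 0 0 0.03 0 0 0;0.03 0 0 0.03 0 0 0;0.03 0 0 0.025 0 0 0;0.03 0 0 0.015 0 0 0;0.03 0 0 0.01 0 0 0'
python3 -m crank '0.03 0 0 0.008 0 0 0;0.03 0 0 0.005 0 0 0;0.03 0 0 0.003 0 0 0;0.03 0 0 0.002 0 0 0;0.03 0 0 0.001 0 0 0;0.03 0 0 0 0 0 0;0.03 0 0 0 0 0 0;0.03 0 0 0 0 0 0'
python3 -c "from h import *; go(.455,-.258,.0614);weigh(4)"
```

```text
clock: 15.43
position: [0.4525, -0.2583, 0.0824]
tool_rot: [3.141, -0.002, 3.081]
force: [-0.6, 0.3, -2.8]
grip_width: 0.0414
finger_force: 46.7
clock: 16.1
position: [0.4536, -0.2587, 0.0662]
tool_rot: [-3.141, 0.001, 3.081]
force: [-0.3, 0.1, -3.7]
grip_width: 0.0418
finger_force: 46.7
tool d mm [-1.3  0.8  4.8] rot [-1.7999e+02  4.0000e-02  1.7653e+02] pos [ 0.4536 -0.2587  0.0662]
F [ 0.08 -0.1  -3.05] sd [0.29 0.2  0.23]
```

```bash
python3 -m crank '0.03 0 0 0.001 0 0 0;0.03 0 0 0.001 0 0 0;0.03 0 0 0.001 0 0 0;0.03 0 0 0.0007 0 0 0;0.03 0 0 0 0 0 0;0.03 0 0 0 0 0 0;0.03 0 0 0 0 0 0;0.03 0 0 0 0 0 0'
python3 -c "from h import *; go(.455,-.258,.0614);weigh(4)"
```

```text
clock: 16.97
position: [0.4534, -0.2587, 0.0621]
tool_rot: [-3.142, 0.0, 3.081]
force: [0.8, 0.4, -3.6]
grip_width: 0.0414
finger_force: 46.7
tool d mm [-1.5  0.8  0.7] rot [-180.      0.    176.52] pos [ 0.4534 -0.2587  0.0621]
F [-0.46 -0.02 -3.7 ] sd [0.28 0.22 0.63]
```

```bash
python3 -m crank '0.03 0 0 0.0007 0 0 0;0.03 0 0 0.0005 0 0 0;0.03 0 0 0.0005 0 0 0;0.03 0 0 0 0 0 0;0.03 0 0 0 0 0 0;0.03 0 0 0 0 0 0;0.03 0 0 0 0 0 0;0.03 0 0 0 0 0 0'
python3 -c "from h import *; go(.455,-.258,.0614);weigh(5)"
```

```text
clock: 17.83
position: [0.4536, -0.2587, 0.0613]
tool_rot: [-3.141, 0.001, 3.081]
force: [-5.1, 3.7, 20.2]
grip_width: 0.0415
finger_force: 48.5
tool d mm [-1.3  0.7 -0.1] rot [-1.7999e+02  4.0000e-02  1.7653e+02] pos [ 0.4536 -0.2587  0.0613]
F [-4.93  4.01 20.34] sd [0.53 0.24 0.41]
```

It has touched down. I ease the press, let go, rise, and check that B stands.

```bash
python3 -m crank '0.03 0 0 -0.0004 0 0 0;0.03 0 0 0 0 0 0;0.045 0 0 0 0 0 0;0.055 0 0 0 0 0 0;0.06 0 0 0 0 0 0;0.07 0 0 0 0 0 0;0.085 0 0 0 0 0 0;0.085 0 0 0 0 0 0'
python3 -m crank '0.085 0 0 -0.005 0 0 0;0.085 0 0 -0.01 0 0 0;0.085 0 0 -0.03 0 0 0;0.085 0 0 -0.035 0 0 0;0.085 0 0 -0.035 0 0 0;0.085 0 0 -0.035 0 0 0;0.085 0 0 -0.03 0 0 0;0.085 0 0 -0.015 0 0 0'
python3 -m crank '0.085 0 0.01 0 0 0 0;0.085 0 0.02 0 0 0 0;0.085 0 0.035 0 0 0 0;0.085 0 0.035 0 0 0 0;0.085 0 0.035 0 0 0 0;0.085 0 0.035 0 0 0 0;0.085 0 0.035 0 0 0 0;0.085 0 0.035 0 0 0 0'
python3 - <<'E'
from h import *
go(.4836,.3569,.2)
for n in("top","side"):
    f=cam(n); save(f,n+"4.png"); P=cloud(f)
    H,S,V=[a.astype(int) for a in cv2.split(cv2.cvtColor(f["pixels"],cv2.COLOR_RGB2HSV))]
    t=((H<12)|(H>172))&(S>100)&(P[...,2]>.07)&(P[...,2]<.095)
    for x,y in ((.4536,-.2587),(.4836,.357)):
        q=P[t&(abs(P[...,1]-y)<.035)&(abs(P[...,0]-x)<.04)]; print(n,len(q),q.mean(0) if len(q) else 0)
E
```

```text
clock: 18.75
position: [0.4534, -0.2586, 0.0608]
tool_rot: [-3.142, 0.0, 3.081]
force: [-0.4, 0.2, 0.0]
grip_width: 0.085
finger_force: 0.0
clock: 19.42
position: [0.454, -0.2591, 0.2605]
tool_rot: [-3.14, 0.005, 3.081]
force: [0.2, -0.2, -0.4]
grip_width: 0.0851
finger_force: 0.0
clock: 20.08
position: [0.4673, -0.0172, 0.2561]
tool_rot: [-3.142, 0.0, 3.081]
force: [0.7, -0.1, 0.2]
grip_width: 0.0849
finger_force: 0.0
tool d mm [  6.3 374.4  56.1] rot [-1.8000e+02  1.0000e-02  1.7654e+02] pos [ 0.4673 -0.0172  0.2561]
top 116 [ 0.45246232 -0.25767258  0.08729596]
top 109 [0.48388133 0.35467837 0.07947387]
side 91 [ 0.45385934 -0.24932787  0.08415188]
side 330 [0.48375262 0.358982   0.0786569 ]
```

View pics/top4.png

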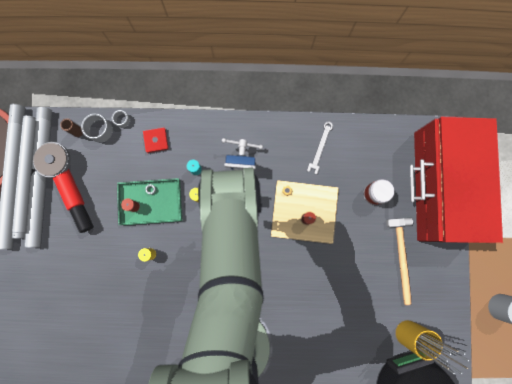

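B stands on the board at (308,218) with its top at 0.087 m, as it should. I return for A.

```bash
python3 -m crank '0.085 0.001 0.03 0 0 0 0;0.085 0.001 0.035 0 0 0 0;0.085 0.001 0.035 0 0 0 0;0.085 0.001 0.035 0 0 0 0;0.085 0.001 0.035 0 0 0 0;0.085 0.001 0.035 0 0 0 0;0.085 0 0.035 0 0 0 0;0.085 0 0.035 0 0 0 0'
python3 -m crank '0.085 0 0.035 0 0 0 0;0.085 0 0.025 0.01 0 0 0;0.085 0 0.015 0.02 0 0 0;0.085 0 0 0.025 0 0 0;0.085 0 0 0.02 0 0 0;0.085 0 0 0.01 0 0 0;0.085 0 0 0 0 0 0;0.085 0 0 0 0 0 0'
python3 -c "from h import *; go(.4836,.3569,.0525)"
```

```text
clock: 20.85
position: [0.478, 0.2573, 0.256]
tool_rot: [-3.141, -0.0, 3.081]
force: [1.1, -1.3, 0.6]
grip_width: 0.085
finger_force: 0.0
clock: 21.52
position: [0.4832, 0.3305, 0.1713]
tool_rot: [-3.141, -0.0, 3.081]
force: [0.3, 0.5, 0.8]
grip_width: 0.085
finger_force: 0.0
tool d mm [  1.2  26.4 118.8] rot [-1.7999e+02 -1.0000e-02  1.7651e+02] pos [0.4832 0.3305 0.1713]
```

```bash
python3 -m crank '0.085 0.001 0.013 0 0 0 0;0.085 0 0.0134 0 0 0 0;0.085 0 0 0.02 0 0 0;0.085 0 0 0.025 0 0 0;0.085 0 0 0.025 0 0 0;0.085 0 0 0.02 0 0 0;0.085 0 0 0.015 0 0 0;0.085 0 0 0.009 0 0 0'
python3 -m crank '0.085 0 0 0.004 0 0 0;0.085 0 0 0 0 0 0;0.085 0 0 0 0 0 0;0.05 0 0 0 0 0 0;0.05 0 0 0 0 0 0;0.05 0 0 0 0 0 0;0.05 0 0 0 0 0 0;0.05 0 0 0 0 0 0'
python3 -c "from h import *; go(.4836,.3569,.0525)"
```

```text
clock: 22.18
position: [0.4834, 0.3583, 0.0558]
tool_rot: [3.142, -0.0, 3.082]
force: [0.3, -0.0, 0.1]
grip_width: 0.0848
finger_force: 0.0
clock: 22.85
position: [0.4838, 0.3571, 0.0531]
tool_rot: [3.141, 0.0, 3.081]
force: [0.1, -0.8, -0.4]
grip_width: 0.0501
finger_force: 0.0
tool d mm [ 0.2 -0.2  0.6] rot [1.7999e+02 2.0000e-02 1.7652e+02] pos [0.4838 0.3571 0.0531]
```

```bash
python3 -m crank '0.03 0 0 0 0 0 0;0.03 0 0 0 0 0 0;0.03 0 0 0 0 0 0;0.03 0 0 0 0 0 0;0.03 0 0 0 0 0 0;0.03 0 0 0 0 0 0;0.03 0 0 -0.005 0 0 0;0.03 0 0 -0.01 0 0 0' 60
python3 -m crank '0.03 0 0 -0.02 0 0 0;0.03 0 0 -0.03 0 0 0;0.03 0 0 -0.03 0 0 0;0.03 0 0 -0.03 0 0 0;0.03 0 0 -0.03 0 0 0;0.03 0 0 -0.025 0 0 0;0.03 0 0 -0.015 0 0 0;0.03 0 0 -0.005 0 0 0'
python3 -m crank '0.03 -0.004 -0.01 0 0 0 0;0.03 -0.008 -0.02 0 0 0 0;0.03 -0.01 -0.03 0 0 0 0;0.03 -0.01 -0.03 0 0 0 0;0.03 -0.01 -0.03 0 0 0 0;0.03 -0.01 -0.03 0 0 0 0;0.03 -0.01 -0.03 0 0 0 0;0.03 -0.01 -0.03 0 0 0 0'
python3 -m crank '0.03 -0.01 -0.03 0 0 0 0;0.03 -0.01 -0.03 0 0 0 0;0.03 -0.01 -0.03 0 0 0 0;0.03 -0.008 -0.03 0 0 0 0;0.03 -0.006 -0.02 0 0 0 0;0.03 -0.002 -0.01 0 0 0 0;0.03 0 0 0 0 0 0;0.03 0 0 0 0 0 0'
python3 -c "from h import *; go(.58,-.018,.19);weigh(4)"
```

```text
clock: 23.52
position: [0.483, 0.3565, 0.0671]
tool_rot: [-3.14, -0.002, 3.081]
force: [-0.4, -0.7, -5.6]
grip_width: 0.0412
finger_force: 61.4
clock: 24.18
position: [0.4842, 0.3573, 0.2561]
tool_rot: [3.139, 0.003, 3.081]
force: [0.2, 0.8, -6.6]
grip_width: 0.041
finger_force: 61.9
clock: 24.85
position: [0.5424, 0.1407, 0.2516]
tool_rot: [-3.141, -0.002, 3.081]
force: [0.4, 1.2, -6.0]
grip_width: 0.0412
finger_force: 62.9
clock: 25.52
position: [0.5791, -0.0098, 0.2519]
tool_rot: [-3.142, -0.002, 3.08]
force: [-0.8, -0.0, -5.2]
grip_width: 0.0412
finger_force: 62.9
tool d mm [-1.5 -8.2 61.9] rot [-1.8000e+02 -1.0000e-01  1.7648e+02] pos [ 0.5791 -0.0098  0.2519]
F [-0.28  0.39 -5.38] sd [0.5  0.71 0.18]
```

```bash
python3 -m crank '0.03 -0.001 -0.004 0 0 0 0;0.03 -0.0005 -0.0045 0.01 0 0 0;0.03 0 0 0.015 0 0 0;0.03 0 0 0.015 0 0 0;0.03 0 0 0.015 0 0 0;0.03 0 0 0.007 0 0 0;0.03 0 0 0 0 0 0;0.03 0 0 0 0 0 0'
python3 - <<'E'
from h import *
go(.58,-.019,.149); weigh(3)
f=cam("side"); save(f,"s5.png")
cv2.imwrite("pics/s5c.png",cv2.resize(f["pixels"][120:260,170:330,::-1],None,fx=4,fy=4,interpolation=cv2.INTER_CUBIC))
E
```

```text
clock: 26.38
position: [0.5807, -0.0181, 0.1907]
tool_rot: [-3.141, -0.0, 3.081]
force: [-0.5, -0.8, -5.4]
grip_width: 0.0413
finger_force: 63.0
tool d mm [ 0.6 -0.9 41.7] rot [-1.7999e+02 -2.0000e-02  1.7653e+02] pos [ 0.5807 -0.0181  0.1907]
F [-0.09  0.07 -5.34] sd [0.74 0.06 0.39]
```

View pics/s5c.png

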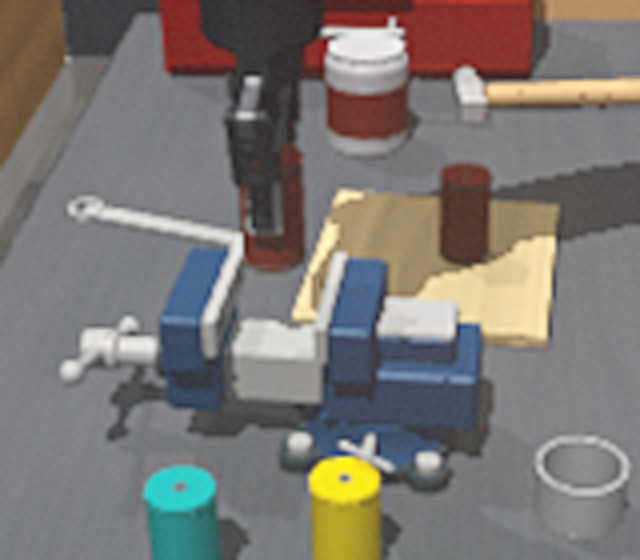

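The crop shows the weight upright above the gap, its lower end at (272,262) between jaw edges at about x=224 and x=330. B stands on the board at (465,215). I lower A.

```bash
python3 -m crank '0.03 0.0005 -0.001 0.005 0 0 0;0.03 0 0 0.007 0 0 0;0.03 0 0 0.008 0 0 0;0.03 0 0 0.008 0 0 0;0.03 0 0 0.007 0 0 0;0.03 0 0 0.004 0 0 0;0.03 0 0 0.002 0 0 0;0.03 0 0 0 0 0 0'
python3 -m crank '0.03 0 0 0 0 0 0;0.03 0 0 0 0 0 0;0.03 0 0 0 0 0 0;0.03 0 0 0 0 0 0;0.03 0 0 0 0 0 0;0.03 0 0 0 0 0 0;0.03 0 0 0 0 0 0;0.03 0 0 0 0 0 0'
python3 - <<'E'
from h import *
go(.58,-.019,.149); weigh(5)
f=cam("side"); P=cloud(f)
H,S,V=[a.astype(int) for a in cv2.split(cv2.cvtColor(f["pixels"],cv2.COLOR_RGB2HSV))]
x,y,z=[P[...,i] for i in range(3)]
t=((H<12)|(H>172))&(S>100)&(abs(x-.58)<.04)&(abs(y+.018)<.04)&(z>.1)
print("weight x,y,z range",[np.nanpercentile(a[t],[2,98]).round(4) for a in (x,y,z)],t.sum())
cv2.imwrite("pics/s6c.png",cv2.resize(f["pixels"][120:260,170:330,::-1],None,fx=5,fy=4.2,interpolation=cv2.INTER_CUBIC))
E
```

```text
clock: 27.25
position: [0.5799, -0.0189, 0.1492]
tool_rot: [-3.142, -0.001, 3.081]
force: [-0.2, 0.7, -6.0]
grip_width: 0.0414
finger_force: 63.0
clock: 27.92
position: [0.5802, -0.0189, 0.1498]
tool_rot: [3.142, 0.0, 3.081]
force: [-0.6, -0.2, -6.0]
grip_width: 0.0412
finger_force: 63.0
tool d mm [ 0.2 -0.1  0.8] rot [180.     0.   176.53] pos [ 0.5802 -0.0189  0.1498]
F [-0.01  0.29 -5.72] sd [0.43 0.31 0.21]
weight x,y,z range [array([0.5442, 0.6187]), array([-0.0259,  0.0009]), array([0.1069, 0.3051])] 122
```

View pics/s6c.png

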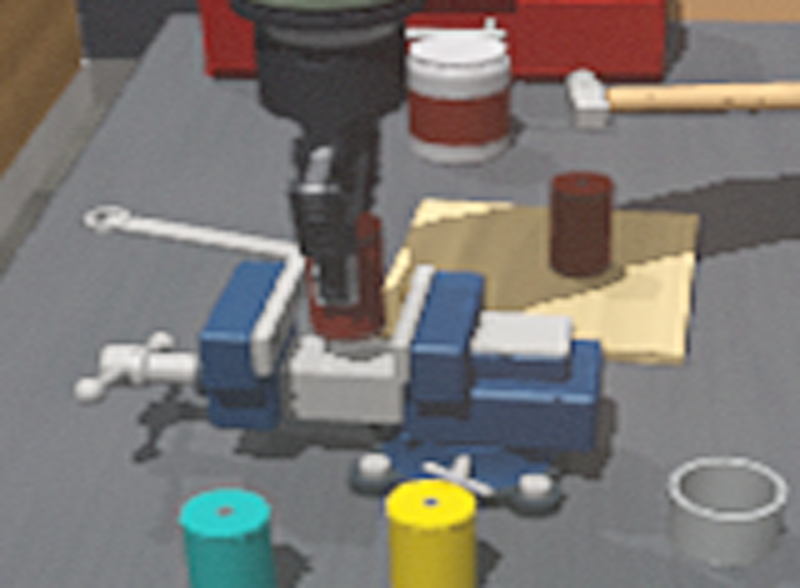

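Weight A hangs upright between the jaws, with its lower end at (345,335). It is clear of both plates and the slide bar, and only its own weight is felt. B stands on the board at (580,225). I hand in.

```bash
python3 -c "from h import *; print(bot.job_done())"
```

```text
the job is handed in; nothing more can be done
None
```

I handed the job in at about 28 s, though the verdict was not shown: the lighter weight (B, 3.2 N) stands on the board, and the heavier (A, 5.6 N) is held upright about 20 mm down in the vise gap, touching neither the jaws nor the slide bar as far as the last picture and force reading show.

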